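# Pop open the till-roll cupboard

### The arm

A 6-joint arm with a two-finger parallel gripper is mounted at the origin on the work surface. World frame = base frame: x ahead of the robot, y to its left, z up, the work surface at z = 0. Lengths are in m, angles in rad, forces in N, time in s.
With the tool pointing down it reaches from about 0.3 to 0.875 m from the base axis. Payload 6.4 kg.
Tool frame: the origin (TCP) lies between the finger pads; the fingertips stand 19 mm ahead of it and the grasp point (between the pads) is the TCP (ctrl.tips_ahead is the z of the fingertips in the tool frame, in m); z points along the fingers, y is the line along which they close (so a half turn about z gives the same grasp; the last joint's range is limited). The gripper opens to 85 mm and grips with 20 to 120 N. Pads are 22 mm wide; open, the fingers measure 114 mm over their backs; the gripper's body (76 mm by 85 mm) begins 54 mm behind the grasp point. The pads swing forward as they close: fully open they stand 13 mm farther back than shut.
Start: joints at [-1.396, 0.181, 1.607, -0, 1.354, -0.206], TCP at [0.214, -0.534, 0.25] pointing down, gripper open.
Joint ranges: [-2.99, 2.99], [-0.89, 2.07], [0.3, 2.58], [-1.14, 4.28], [0, 2.63], [-3.12, 3.12]. Speed limits (rad/s): [2.57, 2.57, 3.01, 3.14, 3.14, 3.14].

### API

Orientations are given as a unit quaternion [w, x, y, z].
In Python, from bench import readout, vision, ctrl gives the robot as it stands.
- The arm moves only by the tool play_rows, never from a script. Its arguments are lists of equal length, an entry for each row: "xyz": the shift along the tool's x, y, z in mm, a list of three; "rot": the turn, a rotation vector about the tool's x, y, z in rad, a list of three; "grip": the opening, from 0 (shut) to 1 (fully open). In form: {"xyz": [[x, y, z], ...], "rot": [[rx, ry, rz], ...], "grip": [grip, ...]}. A call has exactly 10 rows; each row is the pose to reach, as a shift and turn from the pose commanded when the call began, along the tool's axes at that moment; what a row does not reach only later rows make up. A row lasts 1/8 s, in which the tool goes at most 62.5 mm and 10.7 degrees, less where a joint would pass 70% of its speed; a pose out of reach is approached as far as the arm can. A call with a gripper value outside its range is refused whole. The fingers move at their own pace and stop on an object; the grip force is fixed at half the most. Time passes only in rows, so rows that repeat a pose let the fingers close, or fill a call up. It gives the time, the measured TCP pose, the force, the opening and the grip force at its end, in the units of the state.
- readout.get_obs(): the state, without advancing time (a new reading comes with each control period).
- vision.camera(name): name is "side" or "top" or "wrist"; returns a dict with "color" (400x640x3 uint8, red, green, blue), "depth" (400x640 float32, m along the optical axis (not along the pixel's ray), 0 where there is no reading), "camera_matrix" (3x3 intrinsics, pixels), "extrinsics" (4x4, takes a point from camera to world coordinates); the wrist camera has in their place "hand_eye" (4x4, takes a point from camera to tool coordinates, whose origin is the TCP and whose axes are the flange's). Camera axes: x right, y down, z forward; pixel columns grow to the right and rows downward; lengths in m; the calibration is good to about 2 mm. The wrist camera is an equidistant fisheye: a pixel r from the principal point sees the ray r / f radians off the axis. A picture is of the moment at which its call begins: read the wrist's pose just before it.
- ctrl.hand_in(): hands the job in; it is judged then, once.
The state is a dict: "time_s": time; "q": joint angles; "dq": joint speeds; "joint_efforts": joint torques, N m; "eef_pos": TCP position; "eef_rot": TCP orientation; "wrist_force": force on the tool from outside, world axes, zero at the start; "torque": the same for the moment, N m; "opening": opening from 0.0 (shut) to 1.0 (fully open); "grasp_force": force on a finger pad.
Only numpy, scipy, OpenCV 4.12 (cv2) and the standard library are available. Lean on these libraries where they do the work, as an engineer would, in place of code of your own. Each camera call takes 0.05 s, during which the arm holds its last target. There are 200 camera calls.

### The job

Open the wider of the two small white cupboards with grey doors on the fruit counter, so that the till rolls inside can be reached. Press its handle-less door in near the free edge until the touch latch lets go and the door springs ajar, take the finger away, then reach a finger into the gap and push the door from behind until it stands about square to its cupboard, and leave it there. Do not grip or force the door, keep the narrower cupboard shut, and leave the mug, apple and jar where they stand.

Things in the scene. Friction and masses are not known exactly. Their poses are not given: they have to be found in the camera images.
- wide_cupboard: The wider white cupboard: carcass 130 deep (x) x 185 wide (y) x 180 mm high, turned up to 0.2 rad. Origin at the centre of the carcass's underside, on the counter; x from its front to its back (away from the robot), y to its left seen from the robot, z up. A grey handle-less door covers the front, 8 mm clear of the carcass's front edges when shut; its front face is then 87 mm before the origin.
- wide_door (a joint): Wide door's angle, rad: 0 shut and latched, growing as its free edge swings out; 1.57 square, stop at 1.75. Upright hinge, steel barrels, at its left (+y). A press of 5 mm at the free edge (3 to 4 N; 8 mm at most) frees the latch; as the finger draws back a spring plunger moves the door ajar, to about 0.35. Beyond, light friction holds it at any angle. The latch does not catch again.
- wide_press (a point): Point on the wide door's front face, 25 mm from its free (right, -y) edge and 25 mm below its top edge: a good place to press, towards the cupboard's back. It moves with the door; its axes are the door's: x from front face to back face, y from free edge to hinge, z up. Keep the finger less than 60 mm below the top edge: latch and plunger are lower, on the inner side.
- wide_hinge (a point): Point on the wide door's hinge axis at the height of the door's top edge (180 mm above the counter, flush with the cupboard's top), in the plane of the door's back face, at its left edge. Axes as for wide_press, turning with the door. The door is a flat slab 180 mm wide (hinge to free edge, along -y), 14 mm thick (x from -14 to 0 mm here), 177 mm high.
- narrow_cupboard: The narrower white cupboard, same build, depth and height but 120 mm wide, fixed; may stand to the left or right of the wide one. Origin and axes as for wide_cupboard. Its door must stay shut.
- narrow_door (a joint): Angle of the narrow cupboard's door in rad, 0 shut; it has the same kind of touch latch and must not be pressed.
- mug_mid (a point): Centre of a loose white mug, 76 mm wide and 90 mm high, handle on one side. Bystander, left of the cupboards.
- apple_mid (a point): Centre of a loose dark-red apple, 78 mm wide and 68 mm high. Bystander, on the right, nearer the robot than the cupboards, clear of the doors' swing.
- jar_mid (a point): Centre of a loose glass jar, 64 mm wide and 100 mm high. Bystander, right of the cupboards.
Things that resemble listed ones, but are neither listed nor needed, are in the scene too. What is shaped like the wide_cupboard but blue or orange is not meant.

How it is judged:
By the outcome, as a careful person would: the job done as asked, in the order asked, and still so for the second after the job is handed in, with the robot touching nothing.
It also fails if it takes over 53 s, if anything falls off the work surface, if the arm or the gripper's body presses on something with over 40 N, if the wrist force passes 120 N, or if a joint passes its speed limit or range.

## Working session

There is one attempt and no reset: what is moved stays moved. The work goes in short steps, Python scripts to look and compute and a tool call to move; the robot and the scene stay as the last step left them, time stands still between calls to the robot, and variables do not carry over. Pictures are saved under pics/ and viewed, at most 10 in all, crops included, and the job is handed in when it is done.

Besides the shell and the picture viewer there is one more tool, called after "Call:" as name(argument=value, ...) on one line, values as JSON. play_rows: Moves the arm, as the interface text tells. Its arguments: {"type":"object","properties":{"xyz":{"type":"array","items":{"type":"array","items":{"type":"number"}}},"rot":{"type":"array","items":{"type":"array","items":{"type":"number"}}},"grip":{"type":"array","items":{"type":"number"}}},"required":["xyz","rot","grip"]}

```bash
ls; mkdir -p pics
python3 - <<'E'
from bench import readout, vision, ctrl
import cv2,numpy as np
print(readout.get_obs(), ctrl.tips_ahead)
for n in("top","side"):
    c=vision.camera(n); np.savez(f"{n}0.npz",**c)
    cv2.imwrite(f"pics/{n}0.png",c["color"][...,::-1]); print(c["camera_matrix"],c["extrinsics"])
E
```

```text
pics
{'time_s': 0.0, 'q': array([-1.39630967e+00,  1.81530734e-01,  1.60804301e+00, -2.23039198e-05,
        1.35377593e+00, -2.06267284e-01]), 'dq': array([-9.91721284e-04,  5.13318151e-04,  2.96247664e-05,  3.77230655e-04,
        6.70817862e-04,  4.48982842e-04]), 'joint_efforts': array([ 2.42842480e-04, -4.44885242e+01, -3.51330793e+01, -3.39109292e-04,
        8.95031932e-03, -1.13100347e-05]), 'eef_pos': array([ 0.21361522, -0.53327642,  0.249373  ]), 'eef_rot': array([-8.78568290e-04,  9.81932136e-01,  1.89231360e-01,  3.07226944e-06]), 'wrist_force': array([-0.3081104 ,  0.19422277, -0.28803619]), 'torque': array([-0.01415594,  0.03450752, -0.01209498]), 'grasp_force': 0.0, 'opening': 1.0007440354352495} 0.019
[[422.72642832   0.         313.27390951]
 [  0.         422.72642832 201.92000989]
 [  0.           0.           1.        ]] [[-2.90308185e-02 -9.93795505e-01  1.07367156e-01  3.55738861e-01]
 [-9.99293714e-01  3.14185456e-02  2.06142643e-02  9.49531824e-04]
 [-2.38596831e-02 -1.06692875e-01 -9.94005707e-01  1.45069584e+00]
 [ 0.00000000e+00  0.00000000e+00  0.00000000e+00  1.00000000e+00]]
[[516.53125586   0.         317.93462241]
 [  0.         516.53125586 200.63270712]
 [  0.           0.           1.        ]] [[ 0.96188112 -0.26228728  0.07739563  0.37773589]
 [-0.2734136  -0.916731    0.29128899 -0.47205628]
 [-0.00545042 -0.3013464  -0.95349916  1.69468619]
 [ 0.          0.          0.          1.        ]]
```

View pics/top0.png

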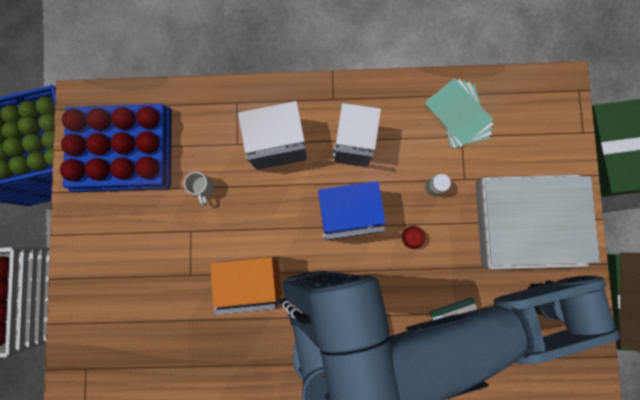

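View pics/side0.png

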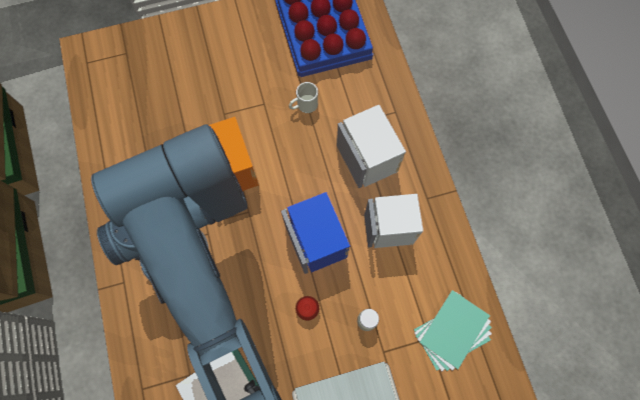

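The top view shows two white-topped cupboards with grey doors: the wide one at (272,128) and the narrow one at (358,128). The blue cupboard at (352,210) and the orange one at (245,285) are decoys. The mug is at (197,185), the apple at (413,237) and the jar at (440,185). The wider white one is the target, so I'll measure it and take an enlarged crop to confirm.

```bash
cat > h.py <<'E'
import cv2,numpy as np
def load(n): return dict(np.load(n))
def cloud(c):
    v,u=np.mgrid[:400,:640]; K=c["camera_matrix"]; d=c["depth"]
    p=np.stack([(u-K[0,2])/K[0,0]*d,(v-K[1,2])/K[1,1]*d,d],-1)
    return p@c["extrinsics"][:3,:3].T+c["extrinsics"][:3,3]
def ray(c,uv,z):
    K=c["camera_matrix"];E=c["extrinsics"]
    uv=np.atleast_2d(np.asarray(uv,float))
    d=np.c_[(uv-K[[0,1],2])/K[0,0],np.ones(len(uv))]@E[:3,:3].T
    return E[:3,3]+d*((z-E[2,3])/d[:,2])[:,None]
E
python3 - <<'E'
from h import *
for n in("top","side"):
    c=load(n+"0.npz");P=cloud(c);rgb=c["color"].astype(int)
    for nm,m in (("white",(rgb.min(-1)>150)&(np.ptp(rgb,axis=-1)<35)&(abs(P[...,2]-.18)<.02)),
      ("blue",(rgb[...,2]>rgb[...,0]+80)&(P[...,2]>.1)),("orange",(rgb[...,0]>rgb[...,2]+120)&(P[...,2]>.1)),
      ("z.14-.2",(P[...,2]>.17)&(P[...,2]<.19)&(P[...,0]>.3))):
        k,l,s,ce=cv2.connectedComponentsWithStats(m.astype(np.uint8),connectivity=4)
        for i in range(1,k):
            if s[i,4]<300: continue
            uv=np.argwhere(l==i)[:,::-1]; z=np.median(P[l==i][:,2])
            cs,_=cv2.findContours((l==i).astype(np.uint8),cv2.RETR_EXTERNAL,cv2.CHAIN_APPROX_NONE)
            W=ray(c,max(cs,key=len)[:,0],z)
            r=cv2.minAreaRect((W[:,:2]*1000).astype(np.float32))
            print(n,nm,ce[i].round(),"z%.3f"%z,np.round(r[0]),np.round(r[1]),round(r[2],1),np.round(cv2.boxPoints(r)).tolist())
c=load("top0.npz")
for nm,uv,z in(("mug",(196,185),.09),("apple",(413,237),.034),("jar",(440,184),.1)): print(nm,ray(c,uv,z))
cv2.imwrite("pics/crop.png",cv2.resize(c["color"][90:260,170:400,::-1],None,fx=3.4,fy=3.4,interpolation=2))
E
```

```text
top white [271. 127.] z0.180 [732. 152.] [130. 184.] 9.5 [[652.0, 232.0], [683.0, 50.0], [811.0, 72.0], [780.0, 254.0]]
top white [358. 126.] z0.180 [ 724. -117.] [120. 130.] 79.7 [[650.0, -164.0], [777.0, -188.0], [799.0, -70.0], [671.0, -47.0]]
top blue [351. 206.] z0.180 [476. -86.] [129. 183.] 6.6 [[401.0, -3.0], [422.0, -185.0], [551.0, -170.0], [530.0, 12.0]]
top orange [242. 282.] z0.181 [261. 245.] [126. 183.] 4.0 [[192.0, 332.0], [204.0, 149.0], [330.0, 158.0], [318.0, 341.0]]
top z.14-.2 [271. 127.] z0.180 [732. 152.] [133. 185.] 9.5 [[651.0, 232.0], [681.0, 50.0], [812.0, 72.0], [782.0, 254.0]]
top z.14-.2 [358. 126.] z0.180 [ 724. -117.] [120. 132.] 79.5 [[648.0, -164.0], [778.0, -188.0], [800.0, -70.0], [670.0, -46.0]]
top z.14-.2 [351. 206.] z0.180 [478. -87.] [130. 185.] 6.5 [[403.0, -2.0], [424.0, -186.0], [554.0, -171.0], [533.0, 12.0]]
top z.14-.2 [244. 264.] z0.181 [313. 248.] [ 31. 186.] 2.7 [[293.0, 341.0], [302.0, 154.0], [333.0, 156.0], [324.0, 342.0]]
side white [374. 136.] z0.181 [731. 151.] [131. 186.] 9.6 [[651.0, 232.0], [682.0, 49.0], [811.0, 71.0], [780.
[... 318 characters left out ...]
6 [[232.0, 336.0], [247.0, 150.0], [333.0, 156.0], [318.0, 343.0]]
side z.14-.2 [373. 136.] z0.181 [730. 150.] [133. 189.] 9.5 [[649.0, 233.0], [680.0, 46.0], [811.0, 68.0], [780.0, 255.0]]
side z.14-.2 [240. 145.] z0.180 [311. 246.] [ 31. 191.] 3.4 [[290.0, 341.0], [301.0, 150.0], [332.0, 152.0], [321.0, 343.0]]
side z.14-.2 [318. 227.] z0.181 [477. -87.] [131. 188.] 6.5 [[401.0, -2.0], [423.0, -188.0], [552.0, -173.0], [531.0, 13.0]]
side z.14-.2 [398. 214.] z0.181 [ 723. -118.] [123. 132.] 79.5 [[646.0, -167.0], [776.0, -191.0], [799.0, -70.0], [669.0, -46.0]]
mug [[0.57054362 0.41144015 0.09      ]]
apple [[ 0.38109252 -0.29759744  0.034     ]]
jar [[ 0.54654895 -0.37891318  0.1       ]]
```

View pics/crop.png

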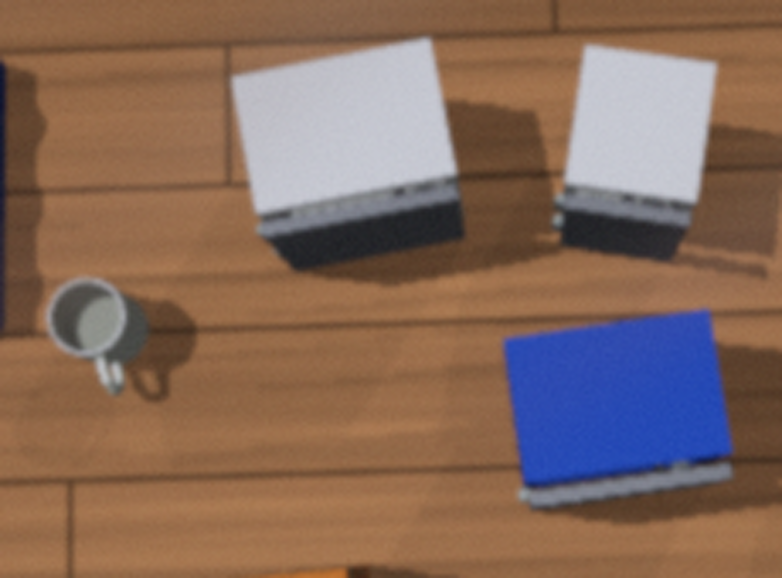

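The crop confirms it. The left white cupboard (crop 350,130) is the 185 mm one with the grey door. Its centre is about (0.732, 0.152) with a yaw of about 0.166 rad. The right white one is only 120 mm wide, and the other two are blue and orange. Next I'll work out the approach.

```bash
cat >> h.py <<'E'
from scipy.spatial.transform import Rotation as Rn
O=np.array([.7315,.1515]);YAW=.166
ex=np.array([np.cos(YAW),np.sin(YAW)]);ey=np.array([-ex[1],ex[0]])
def cup(x,y): return O+x*ex+y*ey
H=cup(-.073,.09)
def plan(pts):
    "pts: list of (x,y,z,tool yaw): shift (mm) and turn in tool axes from the pose now"
    from bench import readout
    o=readout.get_obs(); p=o["eef_pos"];R=Rn.from_quat(np.roll(o["eef_rot"],-1))
    print("t",o["time_s"],"p",p.round(4),"cup xy",np.round([(p[:2]-O)@ex,(p[:2]-O)@ey],4),"F",o["wrist_force"].round(1),"q",o["q"].round(2),"op",round(o["opening"],2))
    for x,y,z,w in pts:
        D=R.inv()*(Rn.from_euler("z",w)*Rn.from_rotvec([np.pi,0,0]))
        print((R.inv().apply(np.array([x,y,z])-p)*1000).round(1).tolist(),D.as_rotvec().round(3).tolist())
def door(a,r,n):
    "point behind the door's back face: r from hinge, n off the face, door angle a"
    u=-np.cos(a)*ey-np.sin(a)*ex; nn=np.cos(a)*ex-np.sin(a)*ey
    return H+r*u+n*nn
E
python3 - <<'E'
from h import *
w=YAW+np.pi/2
a=cup(-.145,-.065); plan([(*a,.25,w),(*a,.169,w)]); print(a,H)
E
```

```text
t 0.1 p [ 0.2136 -0.5333  0.2495] cup xy [-0.6239 -0.5899] F [ 0.1 -0.2 -0.3] q [-1.4   0.18  1.61  0.    1.35 -0.21] op 1.0
[579.8, -410.7, 0.3] [-0.001, -0.001, -1.356]
[579.7, -410.6, 81.3] [-0.001, -0.001, -1.356]
[0.59923374 0.06343391] [0.64463201 0.2282004 ]
```

Call:
play_rows(xyz=[[48,-34,-10],[97,-68,-20],[145,-103,-20],[193,-137,-20],[242,-171,-20],[290,-205,-20],[338,-240,-20],[387,-274,-20],[435,-308,-20],[483,-342,-20]], rot=[[0,0,-0.13],[0,0,-0.27],[0,0,-0.4],[0,0,-0.54],[0,0,-0.68],[0,0,-0.82],[0,0,-0.95],[0,0,-1.09],[0,0,-1.22],[0,0,-1.356]], grip=[0,0,0,0,0,0,0,0,0,0])

```text
time_s: 1.35
eef_pos: [0.5357, -0.0349, 0.2701]
eef_rot: [-0.0, 0.644, 0.765, -0.0]
wrist_force: [0.2, -0.9, 0.1]
opening: -0.0
grasp_force: 0.0
```

Run:
```python
from h import *
w=YAW+np.pi/2
a=cup(-.145,-.065); plan([(*a,.25,w),(*a,.169,w)])
```

```text
t 1.35 p [ 0.5357 -0.0349  0.2701] cup xy [-0.224  -0.1515] F [ 0.2 -0.9  0.1] q [-0.29  0.08  1.68 -0.    1.38 -0.46] op -0.0
[86.1, 79.4, 20.1] [-0.0, 0.0, 0.005]
[86.1, 79.4, 101.1] [-0.0, 0.0, 0.005]
```

Call:
play_rows(xyz=[[40,35,0],[75,70,10],[86,79,30],[86,79,60],[86,79,90],[86,79,101],[86,79,101],[86,79,101],[86,79,101],[86,79,101]], rot=[[0,0,0],[0,0,0],[0,0,0],[0,0,0],[0,0,0],[0,0,0],[0,0,0],[0,0,0],[0,0,0],[0,0,0]], grip=[0,0,0,0,0,0,0,0,0,0])

```text
time_s: 2.6
eef_pos: [0.5992, 0.061, 0.1702]
eef_rot: [0.001, 0.646, 0.763, 0.0]
wrist_force: [1.5, -0.0, 1.2]
opening: -0.004
grasp_force: 0.0
```

Run:
```python
from h import *
w=YAW+np.pi/2
plan([(*cup(-.087-.0145-.005,-.065),.169,w),(*cup(-.087-.0145+.006,-.065),.169,w)])
```

```text
t 2.6 p [0.5992 0.061  0.1702] cup xy [-0.1455 -0.0674] F [ 1.5 -0.   1.2] q [-0.1   0.32  1.61  0.    1.21 -0.26] op -0.0
[2.4, 39.0, 1.3] [0.001, 0.0, -0.0]
[2.4, 50.0, 1.3] [0.001, 0.0, -0.0]
```

Call:
play_rows(xyz=[[1,12,0],[2,24,0],[2,34,0],[2,38,0],[2,40,0],[2,42,0],[2,44,0],[2,45,0],[2,46,0],[2,46,0]], rot=[[0,0,0],[0,0,0],[0,0,0],[0,0,0],[0,0,0],[0,0,0],[0,0,0],[0,0,0],[0,0,0],[0,0,0]], grip=[0,0,0,0,0,0,0,0,0,0])

```text
time_s: 3.85
eef_pos: [0.6434, 0.0705, 0.1693]
eef_rot: [-0.0, 0.646, 0.763, -0.0]
wrist_force: [-4.1, -1.9, 1.8]
opening: -0.001
grasp_force: 2.4
```

Run:
```python
from h import *
plan([])
from bench import vision
c=vision.camera("top");P=cloud(c);m=(P[...,2]>.172)&(P[...,2]<.188)&(P[...,0]>.6)
q=(P[m][:,:2]-O);l=np.c_[q@ex,q@ey]
for y in range(-90,91,20):
    s=l[abs(l[:,1]*1000-y)<8]; print(y,(np.sort(s[:,0])[:3]*1000).round(1))
cv2.imwrite("pics/press.png",cv2.resize(c["color"][90:200,220:330,::-1],None,fx=5,fy=5,interpolation=2))
```

```text
t 3.85 p [0.6434 0.0705 0.1693] cup xy [-0.1002 -0.0654] F [-4.1 -1.9  1.8] q [-0.07  0.41  1.48 -0.    1.25 -0.24] op -0.0
-90 [41.  41.7 42. ]
-70 [47.6 48.  48.6]
-50 [51.2 51.5 52.3]
-30 [-83.3 -80.8  54.6]
-10 [-85.6 -85.4 -84.5]
10 [-86.1 -85.4 -84.6]
30 [-21.  -16.1 -14. ]
50 [-85.6 -83.2 -80.5]
70 [-86.8 -85.8 -84.3]
90 [-86.4 -86.3 -84.6]
```

View pics/press.png

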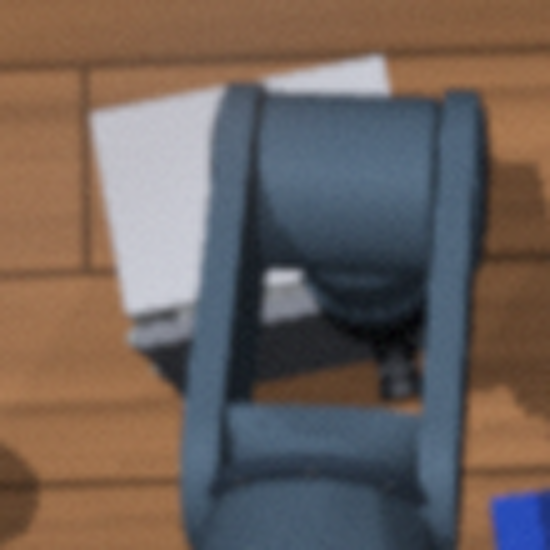

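The picture shows the finger against the door's right end (around 400,380), and the wrist reads about 4 N. I'll press slightly deeper.

Call:
play_rows(xyz=[[0,0.5,0],[0,1,0],[0,1,0],[0,1.5,0],[0,2,0],[0,2,0],[0,2,0],[0,2,0],[0,2,0],[0,2,0]], rot=[[0,0,0],[0,0,0],[0,0,0],[0,0,0],[0,0,0],[0,0,0],[0,0,0],[0,0,0],[0,0,0],[0,0,0]], grip=[0,0,0,0,0,0,0,0,0,0])

```text
time_s: 5.15
eef_pos: [0.6457, 0.071, 0.1693]
eef_rot: [-0.0, 0.646, 0.763, 0.0]
wrist_force: [-1.8, -2.0, 0.4]
opening: -0.002
grasp_force: 1.1
```

Call:
play_rows(xyz=[[0,-6,0],[0,-15,0],[0,-28,0],[0,-42,0],[0,-58,0],[0,-74,0],[0,-90,0],[0,-98,0],[0,-98,-30],[0,-98,-60]], rot=[[0,0,0],[0,0,0],[0,0,0],[0,0,0],[0,0,0],[0,0,0],[0,0,0],[0,0,0],[0,0,0],[0,0,0]], grip=[0,0,0,0,0,0,0,0,0,0])

```text
time_s: 6.4
eef_pos: [0.5487, 0.0547, 0.2299]
eef_rot: [-0.0, 0.646, 0.763, 0.0]
wrist_force: [0.2, 0.0, 0.7]
opening: 0.004
grasp_force: 0.0
```

```bash
cat > look.py <<'E'
from h import *
import sys
from bench import vision
n=sys.argv[1]; out=[]
for cam in ("top","side"):
    c=vision.camera(cam);P=cloud(c)
    q=P[...,:2]-O; l=np.stack([q@ex,q@ey],-1)*1000
    m=(abs(P[...,2]-.178)<.006)&(l[...,0]<-76)&(l[...,0]>-300)&(abs(l[...,1])<120)
    s=l[m]; print(cam,len(s))
    if len(s)>10:
        r=cv2.fitLine(s.astype(np.float32),cv2.DIST_HUBER,0,.01,.01).ravel(); v=r[:2]*(-1 if r[1]>0 else 1)
        print("angle",np.arctan2(-v[0],-v[1]).round(3),"x",np.percentile(s[:,0],[2,98]).round(),"y",np.percentile(s[:,1],[2,98]).round())
    out.append(c["color"][90:250,200:420] if cam=="top" else c["color"][80:240,240:460])
cv2.imwrite(f"pics/{n}.png",cv2.resize(np.vstack(out)[...,::-1],None,fx=1.8,fy=1.8,interpolation=2))
E
python3 look.py ajar; python3 -c "
from h import *
plan([])"
```

```text
top 213
angle 0.798 x [-298.  -79.] y [-119.   89.]
side 163
angle 1.234 x [-297. -127.] y [-119.  -46.]
t 6.5 p [0.5513 0.0545 0.2333] cup xy [-0.1938 -0.0658] F [ 0.7  0.7 -0.3] q [-0.12  0.14  1.68  0.    1.31 -0.28] op -0.0
```

View pics/ajar.png

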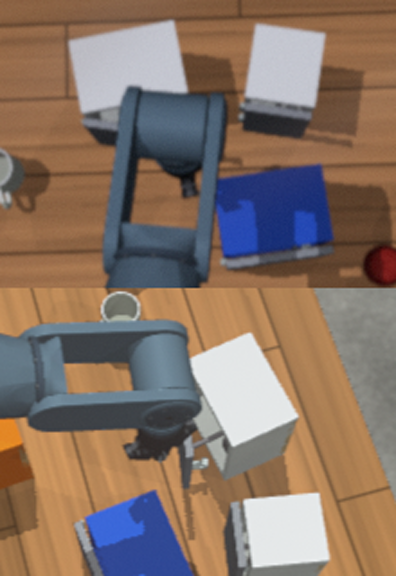

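The door has sprung ajar: in the lower (side) half its free edge is at about (187,470). I'll measure its angle.

```bash
cat > ang.py <<'E'
from h import *
from bench import vision
for cam in ("top","side"):
    c=vision.camera(cam);P=cloud(c);q=P[...,:2]-O; l=np.stack([q@ex,q@ey],-1)*1000
    hx=l-np.array([-73,90]); r=np.hypot(hx[...,0],hx[...,1])
    a=np.arctan2(-hx[...,0],-hx[...,1])
    m=(abs(P[...,2]-.179)<.007)&(r<188)&(r>40)&(l[...,0]<-76)&(abs(P[...,2]-.179)<.007)
    print(cam,m.sum())
    for lo in range(40,190,25):
        k=m&(r>=lo)&(r<lo+25)
        if k.sum(): print(lo,k.sum(),"a",np.percentile(a[k],[5,50,95]).round(3),"r",r[k].max().round())
E
python3 ang.py
```

```text
top 32
40 32 a [0.341 0.474 0.611] r 58.0
side 44
140 22 a [0.354 0.387 0.43 ] r 165.0
165 22 a [0.358 0.397 0.432] r 181.0
```

Run:
```python
from h import *
w=YAW+np.pi/2-.18
a=cup(-.096,-.053); plan([(*a,.23,w),(*a,.169,w)])
```

```text
t 6.6 p [0.5493 0.0547 0.2296] cup xy [-0.1957 -0.0653] F [-0.6 -0.1 -0.3] q [-0.12  0.15  1.69  0.    1.3  -0.28] op 0.0
[12.3, 99.7, -0.3] [0.002, 0.0, 0.18]
[12.4, 99.6, 60.7] [0.002, 0.0, 0.18]
```

Call:
play_rows(xyz=[[3,25,0],[6,50,0],[9,75,0],[12,99,0],[12,99,0],[12,99,12],[12,99,25],[12,99,38],[12,99,50],[12,99,61]], rot=[[0,0,0.05],[0,0,0.1],[0,0,0.14],[0,0,0.18],[0,0,0.18],[0,0,0.18],[0,0,0.18],[0,0,0.18],[0,0,0.18],[0,0,0.18]], grip=[0,0,0,0,0,0,0,0,0,0])

```text
time_s: 7.85
eef_pos: [0.6445, 0.0829, 0.1673]
eef_rot: [-0.0, 0.712, 0.702, -0.0]
wrist_force: [-0.7, -0.5, -0.1]
opening: -0.003
grasp_force: 0.0
```

```bash
python3 - <<'E'
from h import *
P=[]
for a in np.linspace(.42,.95,10):
    P.append((*door(a,.148,.015),.168,YAW+np.pi/2-a))
plan(P)
E
python3 ang.py
```

```text
t 7.85 p [0.6445 0.0829 0.1673] cup xy [-0.0971 -0.0533] F [-0.7 -0.5 -0.1] q [-0.05  0.42  1.48  0.    1.24 -0.04] op -0.0
[-2.1, -22.5, -0.7] [-0.0, 0.0, 0.24]
[-0.6, -31.2, -0.7] [-0.0, 0.0, 0.299]
[1.4, -39.7, -0.7] [-0.0, 0.0, 0.358]
[3.9, -48.1, -0.7] [-0.0, 0.0, 0.417]
[6.8, -56.3, -0.7] [-0.0, 0.0, 0.476]
[10.3, -64.4, -0.7] [-0.0, 0.0, 0.534]
[14.2, -72.2, -0.7] [-0.0, 0.0, 0.593]
[18.5, -79.8, -0.7] [-0.0, 0.0, 0.652]
[23.3, -87.1, -0.7] [-0.0, 0.0, 0.711]
[28.6, -94.2, -0.7] [-0.0, 0.0, 0.77]
top 122
65 39 a [0.342 0.428 0.508] r 90.0
90 42 a [0.336 0.411 0.472] r 115.0
115 28 a [0.347 0.409 0.449] r 132.0
140 12 a [0.351 0.388 0.423] r 165.0
165 1 a [0.413 0.413 0.413] r 166.0
side 61
90 11 a [0.399 0.448 0.478] r 114.0
140 28 a [0.162 0.373 0.43 ] r 164.0
165 22 a [0.358 0.388 0.43 ] r 181.0
```

Call:
play_rows(xyz=[[-1,-10,0],[-2,-16,0],[-2,-22,0],[-1,-31,0],[1,-40,0],[4,-48,0],[7,-56,0],[10,-64,0],[14,-72,0],[18,-80,0]], rot=[[0,0,0.1],[0,0,0.18],[0,0,0.24],[0,0,0.3],[0,0,0.36],[0,0,0.42],[0,0,0.48],[0,0,0.53],[0,0,0.59],[0,0,0.65]], grip=[0,0,0,0,0,0,0,0,0,0])

```text
time_s: 9.2
eef_pos: [0.5654, 0.1022, 0.169]
eef_rot: [0.0, 0.899, 0.437, 0.001]
wrist_force: [1.1, -0.4, -0.2]
opening: 0.004
grasp_force: 0.3
```

```bash
python3 - <<'E'
from h import *
P=[]
for a in np.linspace(.9,1.4,10):
    P.append((*door(a,.148,.015),.168,YAW+np.pi/2-a))
plan(P)
E
python3 ang.py
```

```text
t 9.2 p [0.5654 0.1022 0.169 ] cup xy [-0.172  -0.0212] F [ 1.1 -0.4 -0.2] q [-0.03  0.26  1.68  0.    1.2   0.64] op 0.0
[-0.6, -10.7, 1.0] [0.001, -0.001, 0.068]
[-0.7, -18.9, 1.0] [0.001, -0.001, 0.124]
[-0.2, -27.2, 1.0] [0.001, -0.001, 0.179]
[0.6, -35.4, 1.0] [0.001, -0.001, 0.235]
[2.0, -43.5, 1.0] [0.001, -0.001, 0.29]
[3.7, -51.6, 1.0] [0.001, -0.001, 0.346]
[6.0, -59.6, 1.0] [0.001, -0.001, 0.401]
[8.6, -67.4, 1.0] [0.001, -0.001, 0.457]
[11.7, -75.1, 0.9] [0.001, -0.001, 0.512]
[15.2, -82.5, 0.9] [0.001, -0.001, 0.568]
top 32
90 1 a [0.951 0.951 0.951] r 101.0
140 10 a [0.836 0.867 0.896] r 164.0
165 21 a [0.823 0.857 0.891] r 179.0
side 48
140 26 a [0.681 0.851 0.917] r 165.0
165 22 a [0.841 0.87  0.912] r 182.0
```

Call:
play_rows(xyz=[[-1,-11,0],[-1,-19,0],[0,-27,0],[1,-35,0],[2,-43,0],[4,-52,0],[6,-60,0],[9,-67,0],[12,-75,0],[15,-82,0]], rot=[[0,0,0.07],[0,0,0.12],[0,0,0.18],[0,0,0.23],[0,0,0.29],[0,0,0.35],[0,0,0.4],[0,0,0.46],[0,0,0.51],[0,0,0.57]], grip=[0,0,0,0,0,0,0,0,0,0])

```text
time_s: 10.55
eef_pos: [0.5103, 0.1645, 0.1688]
eef_rot: [0.0, 0.986, 0.167, 0.001]
wrist_force: [0.8, 0.1, -0.2]
opening: -0.0
grasp_force: 0.3
```

```bash
python3 - <<'E'
from h import *
P=[]
for a in (1.42,1.46,1.5,1.54,1.57):
    P.append((*door(a,.148,.015),.168,YAW+np.pi/2-a))
plan(P)
E
python3 ang.py
```

```text
t 10.55 p [0.5103 0.1645 0.1688] cup xy [-0.216   0.0493] F [ 0.8  0.1 -0.2] q [ 0.09  0.18  1.78 -0.    1.18  1.32] op -0.0
[-0.4, -3.7, 0.8] [0.0, -0.001, 0.019]
[-0.8, -9.7, 0.8] [0.0, -0.001, 0.059]
[-0.9, -15.6, 0.8] [0.0, -0.001, 0.099]
[-0.8, -21.6, 0.8] [0.0, -0.001, 0.139]
[-0.5, -26.0, 0.8] [0.0, -0.001, 0.169]
top 19
165 19 a [1.389 1.425 1.464] r 179.0
side 105
40 37 a [1.395 1.495 1.678] r 65.0
65 29 a [1.399 1.463 1.567] r 88.0
140 17 a [1.233 1.398 1.463] r 164.0
165 22 a [1.4   1.447 1.477] r 181.0
```

Call:
play_rows(xyz=[[0,-4,0],[-1,-10,0],[-1,-16,0],[-1,-21,0],[-1,-26,0],[-1,-26,0],[-1,-26,0],[0,-15,0],[0,0,0],[0,15,0]], rot=[[0,0,0.02],[0,0,0.06],[0,0,0.1],[0,0,0.14],[0,0,0.17],[0,0,0.17],[0,0,0.17],[0,0,0.17],[0,0,0.17],[0,0,0.17]], grip=[0,0,0,0,0,0,0,0,0,0])

```text
time_s: 11.9
eef_pos: [0.5151, 0.1489, 0.1683]
eef_rot: [0.0, 0.997, 0.083, 0.0]
wrist_force: [-0.2, -0.3, 0.6]
opening: -0.002
grasp_force: 0.0
```

Call:
play_rows(xyz=[[0,10,0],[0,20,-15],[0,25,-40],[0,30,-70],[0,50,-90],[0,90,-90],[0,130,-90],[0,170,-90],[0,190,-90],[0,190,-90]], rot=[[0,0,0],[0,0,0],[0,0,0],[0,0,0],[0,0,0],[0,0,0],[0,0,0],[0,0,0],[0,0,0],[0,0,0]], grip=[0,0,0,0,0,0,0,0,0,0])

```text
time_s: 13.15
eef_pos: [0.5463, -0.0381, 0.2588]
eef_rot: [-0.0, 0.997, 0.082, 0.0]
wrist_force: [-0.4, 0.7, -0.5]
opening: 0.004
grasp_force: 0.0
```

```bash
python3 ang.py; python3 look.py final; python3 -c "
from h import *
plan([])"
```

```text
top 222
40 40 a [1.575 1.703 1.843] r 64.0
65 40 a [1.572 1.656 1.736] r 89.0
90 39 a [1.572 1.631 1.7  ] r 114.0
115 40 a [1.569 1.623 1.674] r 138.0
140 39 a [1.573 1.611 1.656] r 164.0
165 24 a [1.571 1.613 1.648] r 179.0
side 12
40 11 a [1.711 1.813 1.864] r 52.0
165 1 a [1.571 1.571 1.571] r 180.0
top 396
angle 0.492 x [-294.  -82.] y [-119.  104.]
side 176
angle 0.695 x [-297.  -79.] y [-119.  104.]
t 13.35 p [ 0.546  -0.0359  0.2584] cup xy [-0.2139 -0.1542] F [ 0.4  0.3 -0.5] q [-0.28  0.11  1.67  0.    1.36  1.12] op 0.0
```

View pics/final.png

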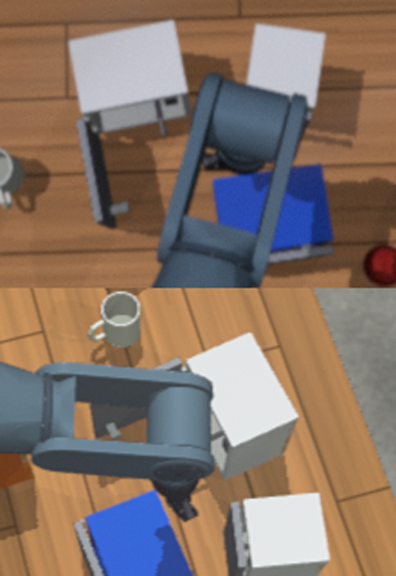

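The door stands at about 1.57 rad, with its top edge running from (85,120) to (105,220) in the upper half. The narrow cupboard is shut, the mug and apple haven't moved, and the gripper is clear of everything. I'll hand it in.

```bash
python3 -c "
from bench import ctrl
print(ctrl.hand_in())"
```

```text
the job is handed in; nothing more can be done
None
```

The wide cupboard's door stands open at about 1.57 rad (square), the narrow one looks shut, the mug and apple are where they were (I never went near the jar, though it was out of the last picture), and the job was handed in at about 13 s.

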